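# Shut the gas and show the burner tube to the inspection camera

## Task

Shut the bench gas tap by turning its green handle squarely across the outlet, and only then lift the steel burner tube out of its grey foot and hold it up for the inspection camera that looks obliquely upwards: the tube in line with the camera's line of sight, its collared lower end facing the lens squarely and centred on it, about 60 mm from the glass. Finish with the tube held still there in the gripper, not put down, with the gas still shut; do not touch the camera, and leave the foot, beaker, bottle and stopper where they stand.

Things in the scene. Friction and masses are not known exactly. Their poses are not given: they have to be found in the camera images.
- gas_tap: Fixed grey gas tap turret, 66 mm tall to the foot of its handle, flange 64 mm across; origin at the centre of its underside, z up. A brass outlet points along its own -x, 45 mm above the bench, to 74 mm from the axis.
- tap_handle (a joint): Angle of the green handle about the vertical axis of the turret, counter-clockwise from above positive (rad). 0 = shut: the handle lies along the turret's y, across the outlet. Starts open at 0.6 to 1.4. No stop at 0: it can be turned past (limits -1.5 and 1.5). Light friction (0.12 N m); it stays where left.
- tap_grip (a point): Middle of the green handle, on its turning axis, 94 mm above the bench; the axes turn with the handle. The handle is an upright wing 56 mm long (own y), 12 mm thick (own x), 24 mm tall, from 82 to 106 mm above the bench; below it a slim 14 mm neck, 16 mm tall, so that fingers can straddle it from above.
- tube_center (a point): Centre of the loose burner tube: steel, 120 mm long, 18 mm outside diameter, open at both ends, 90 g, own z along the tube from lower mouth to top. A 23 mm brass air collar with dark holes sits from 20 to 36 mm above the lower mouth. At the start it stands upright in the foot, centre 98 mm, top 158 mm above the bench; grip it above the collar.
- tube_mouth (a point): Centre of the tube's lower mouth, 60 mm below its centre along the tube's z: the end to show to the lens.
- tube_top (a point): Centre of the tube's upper end, 60 mm above its centre along the tube's z.
- burner_foot: Loose heavy burner foot (0.7 kg), grey disc 90 mm across, 53 mm tall, origin at the centre of its underside, z up. Its steel socket (31 mm outside, 22 mm inside) holds the lower 15 mm of the tube loosely: pull it straight up. A brass hose nipple points along own +x.
- camera_stand: Fixed camera stand, black base plate 85 x 70 x 10 mm with two uprights; origin on its underside, straight below the lens. Own -x is the level direction in which the camera looks.
- camera_head: Head of the inspection camera, white cylinder of 38 mm diameter, black 28 mm front; origin at the centre of the lens glass, 75 mm above the bench. Own z is the line of sight out of the lens: it leans 30 degrees from the vertical towards the stand's -x.
- beaker: Bystander: glass beaker, 52 mm across, 62 mm tall, origin under its centre.
- dropper_bottle: Bystander: white dropper bottle with red cap, 34 mm across, 70 mm tall, origin under its centre.
- stopper: Bystander: dark rubber stopper, 34 mm across at the top, 28 mm tall, origin under its centre.
There are look-alikes about, which are no part of the job. What is shaped like the part that bears tube_center but blue, pink or turquoise is not meant.

How it is judged:
By the outcome, as a careful person would: the job done as asked, in the order asked, and still so for the second after the job is handed in, while the arm keeps its last pose, push and grip.
It also fails if it takes over 51 s, if anything falls off the work surface, if the arm or the gripper's body presses on something with over 40 N, if the wrist force passes 120 N, or if a joint passes its speed limit or range.

## Robot

A 6-joint arm with a two-finger parallel gripper is mounted at the origin on the work surface. World frame = base frame: x ahead of the robot, y to its left, z up, the work surface at z = 0. Lengths are in m, angles in rad, forces in N, time in s.
With the tool pointing down it reaches from about 0.35 to 0.725 m from the base axis. Payload 6 kg.
Tool frame: the origin (TCP) lies midway between the tips of the shut fingers; the grasp point (between the pads) lies 19 mm behind it; x points along the fingers, y is the direction in which the jaws open and shut, and the axes are right-handed (so a half turn about x gives the same grasp; the last joint's range is limited). The gripper opens to 85 mm and grips with 20 to 120 N. Pads are 22 mm wide; open, the fingers measure 114 mm over their backs; the gripper's body (76 mm by 85 mm) begins 54 mm behind the grasp point. The pads swing forward as they close: fully open they stand 13 mm farther back than shut.
Start: joints at [1.444, 0.04, 0.085, 0, -1.615, -0.334], TCP at [0.267, 0.537, 0.231] pointing down, gripper open.
Joint ranges: [-2.56, 2.56], [-1.29, 2.01], [-1.08, 1.49], [-3.29, 1.98], [-2.81, -0.18], [-2.99, 2.99]. Speed limits (rad/s): [2.57, 2.57, 3.01, 3.14, 3.14, 3.14].

## Interface

Orientations are given as a unit quaternion [w, x, y, z].
In Python, from bench import status, optics, arm gives the robot as it stands. The module is installed in compiled form; this text tells all that it offers.
- The arm moves only by the shell command python3 -m creep 'ROWS' [FORCE]. ROWS is JSON, a list of rows, each an object with "dp": the shift along the tool's x, y, z in m, a list of three; "rotation": the turn, a rotation vector about the tool's x, y, z in degrees, a list of three; "fingers": the opening, from -1 (shut) to 1 (fully open). A call has exactly 10 rows; each row is the pose to reach, as a shift and turn from the pose measured when the call began, along the tool's axes at that moment; what a row does not reach only later rows make up. A row lasts 1/12 s, in which the tool goes at most 41.7 mm and 7.16 degrees, less where a joint would pass 70% of its speed; a pose out of reach is approached as far as the arm can. A call with a gripper value outside its range is refused whole. The fingers move at their own pace and stop on an object; FORCE is the grip in N (left out, the last holds). Time passes only in rows, so rows that repeat a pose let the fingers close, or fill a call up. It gives the time, the measured TCP pose, the force and the opening at its end, in the units of the state.
- status.read_state(): the state, without advancing time (a new reading comes with each control period).
- optics.capture(name): name is "scene" or "side" or "wrist"; returns the picture (420x560x3 uint8, red, green, blue); there is no depth.
- optics.get_calibration(name): a dict with "K" (3x3 intrinsics, pixels), "rvec" (rotation vector, rad) and "tvec" (3), from world to camera coordinates, as OpenCV has them; the wrist camera has in their place "mount" (4x4, takes a point from camera to tool coordinates, whose origin is the TCP and whose axes are the tool frame's). Camera axes: x right, y down, z forward; pixel columns grow to the right and rows downward; lengths in m; the calibration is good to about 2 mm. A picture is of the moment at which its call begins: read the wrist's pose just before it. get_calibration takes no time and is no camera call.
- arm.job_done(): hands the job in, once; it reports no verdict.
Trained networks look in the newest picture that a camera, given by its name, has taken for a name from the list of things; names that differ only in an ending like _2 or _b are one class to them, and where a whole thing is asked for, a point or a joint stands for the part that bears it (a point fixed in the world has none). Each returns a list of dicts, best first, with "confidence" (0 to 1); they miss things now and then, are a little off and sometimes report something else, mostly with a low value. They report only what shows in the picture. A call takes as long as a camera call. They do not tell look-alikes from the thing itself.
- optics.boxes_of(query, camera): "xyz" ([x, y, z] in m, in the coordinates of the camera as it stood for that picture, good to about 4 mm: the middle of the surface that is visible of it).
- optics.trace(query, camera): "mask" (420x560 bool, what is visible of it).
The state is a dict: "clock": time; "joint_positions": joint angles; "joint_velocities": joint speeds; "joint_efforts": joint torques, N m; "position": TCP position; "eef_rot": TCP orientation; "contact_force": force on the tool from outside, world axes, zero at the start; "ft_torque": the same for the moment, N m; "width": finger opening in m.
Only numpy, scipy, OpenCV 4.12 (cv2) and the standard library are available. Lean on these libraries where they do the work, as an engineer would, in place of code of your own. Each camera call takes 0.05 s, during which the arm holds its last target.

## Working session

There is one attempt and no reset: what is moved stays moved. The work goes in short steps, Python scripts to look and compute and a shell command to move; the robot and the scene stay as the last step left them, time stands still between calls to the robot, and variables do not carry over. Pictures are saved under pics/ and viewed, and the job is handed in when it is done.

```bash
mkdir -p pics; ls
python3 - <<'E'
from bench import status, optics, arm
import cv2
s=status.read_state()
print({k:(v if not hasattr(v,'tolist') else v.tolist()) for k,v in s.items()})
for n in ["scene","side","wrist"]:
    im=optics.capture(n); cv2.imwrite(f"pics/a_{n}.png",im[:,:,::-1])
    c=optics.get_calibration(n); print(n,{k:__import__('numpy').round(v,4).tolist() for k,v in c.items()})
E
```

```text
pics
{'clock': 0.0, 'joint_positions': [1.4437211621944568, 0.04083406386704663, 0.08378007711619023, -0.00045780033030986194, -1.6154820813393584, -0.3336783389991781], 'joint_velocities': [-0.0008826119089781556, 0.0021412110770202136, 0.0003029924229745127, 0.0013707941422617031, -0.0020508195066972624, -7.075810209206355e-05], 'joint_efforts': [-0.0009306040738010779, -36.82004928588867, 34.740614891052246, 6.932516992092133, -0.005501139530679211, 1.1345081247782218e-05], 'position': [0.2665675689712932, 0.5371653530273995, 0.23025048499443634], 'eef_rot': [0.16082837543835315, -0.6883292554376645, 0.1620853488398247, 0.6885240805185848], 'contact_force': [0.37222817552959225, 0.11988293566627269, 1.0726370740378548], 'ft_torque': [-0.026989187802800158, 0.023548874291990093, -0.018696167808729916], 'width': 0.08575836317261924}
scene {'K': [[459.7018, 0.0, 279.7069], [0.0, 459.7018, 219.4817], [0.0, 0.0, 1.0]], 'rvec': [0.9182, 2.4335, -1.1548], 'tvec': [0.3707, -0.1446, 1.2904]}
side {'K': [[401.0338, 0.0, 287.562], [0.0, 401.0338, 205.326], [0.0, 0.0, 1.0]], 'rvec': [0.1114, -2.6893, 1.4911], 'tvec': [0.5422, 0.0975, 0.894]}
wrist {'K': [[342.8175, 0.0, 273.8533], [0.0, 342.8175, 203.9305], [0.0, 0.0, 1.0]], 'mount': [[0.0005, -0.2956, 0.9553, -0.1424], [1.0, -0.0008, -0.0008, 0.0006], [0.001, 0.9553, 0.2956, -0.076], [0.0, 0.0, 0.0, 1.0]]}
```

View pics/a_scene.png

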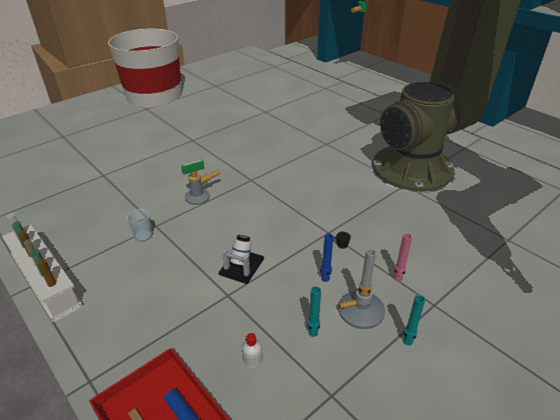

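View pics/a_side.png

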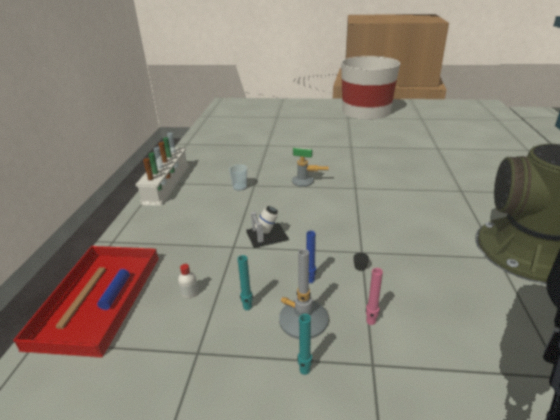

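View pics/a_wrist.png

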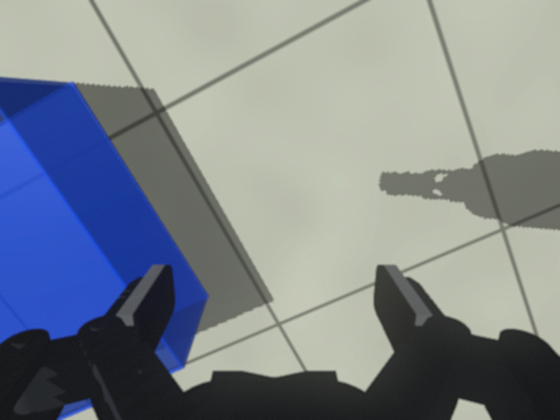

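The steel tube stands in the grey foot at scene (367,275), side (304,275). Its look-alikes in the scene view are blue (327,258), pink (403,257) and turquoise (315,310) and (414,320). I choose the grey one, in the foot. The tap is at scene (196,180) and the inspection camera at (241,258).

```bash
cat > h.py <<'E'
import numpy as np, cv2
from scipy.spatial.transform import Rotation as R
from bench import status, optics, arm
def T(n, s=None):
    c=optics.get_calibration(n); M=np.eye(4)
    if n=="wrist":
        s=s or status.read_state(); q=s["eef_rot"]
        M[:3,:3]=R.from_quat([q[1],q[2],q[3],q[0]]).as_matrix(); M[:3,3]=s["position"]
        return M@np.array(c["mount"])
    M[:3,:3]=cv2.Rodrigues(np.array(c["rvec"],float))[0]; M[:3,3]=np.ravel(c["tvec"])
    return np.linalg.inv(M)
def K(n): return np.array(optics.get_calibration(n)["K"])
def proj(n,P,Tc=None):
    Tc=T(n) if Tc is None else Tc
    p=np.linalg.inv(Tc)@np.r_[P,1]; u=K(n)@p[:3]; return u[:2]/u[2]
def ray(n,u,Tc=None):
    Tc=T(n) if Tc is None else Tc
    d=Tc[:3,:3]@np.linalg.inv(K(n))@np.r_[u,1]; return Tc[:3,3],d/np.linalg.norm(d)
def onz(n,u,z,Tc=None):
    o,d=ray(n,u,Tc); return o+d*(z-o[2])/d[2]
def tri(a,b):
    (o1,d1),(o2,d2)=a,b
    A=np.stack([d1,-d2],1); t=np.linalg.lstsq(A,o2-o1,rcond=None)[0]
    p,q=o1+t[0]*d1,o2+t[1]*d2; return (p+q)/2,np.linalg.norm(p-q)
E
python3 - <<'E'
from h import *
for n in ["scene","side"]:
    im=optics.capture(n); Tc=T(n)
    for q in ["gas_tap","tap_handle","tube_center","burner_foot","camera_stand","camera_head","beaker","dropper_bottle","stopper"]:
        for r in optics.boxes_of(q,n)[:6]:
            P=Tc@np.r_[r["xyz"],1]
            print(n,q,round(r["confidence"],2),P[:3].round(3),proj(n,P[:3]).round(0))
b=cv2.imread("pics/a_scene.png")[210:370,200:460]; s=cv2.imread("pics/a_side.png")[220:380,160:420]
cv2.imwrite("pics/b.png",cv2.resize(np.vstack([b,s[:, :260]]),None,fx=1.8,fy=1.8,interpolation=cv2.INTER_CUBIC))
b=cv2.imread("pics/a_scene.png")[150:290,150:290]; s=cv2.imread("pics/a_side.png")[140:260,220:360]
cv2.imwrite("pics/c.png",cv2.resize(np.hstack([b,np.vstack([s,s[:20]])]),None,fx=2.8,fy=2.8,interpolation=cv2.INTER_CUBIC))
print(status.read_state()["clock"])
E
```

```text
scene gas_tap 0.65 [ 0.529 -0.277  0.046] [196. 184.]
scene tap_handle 0.79 [ 0.53  -0.279  0.095] [193. 168.]
scene tube_center 0.93 [0.38  0.243 0.064] [402. 260.]
scene tube_center 0.84 [0.612 0.222 0.072] [312. 312.]
scene tube_center 0.77 [0.49  0.352 0.069] [415. 321.]
scene tube_center 0.76 [0.495 0.144 0.064] [326. 261.]
scene tube_center 0.71 [ 0.711 -0.229  0.042] [140. 226.]
scene tube_center 0.66 [0.5   0.245 0.109] [366. 274.]
scene burner_foot 0.83 [0.507 0.253 0.011] [361. 314.]
scene camera_stand 0.94 [ 0.608 -0.001  0.016] [238. 266.]
scene camera_stand 0.37 [ 0.604 -0.005  0.063] [237. 248.]
scene camera_head 0.92 [ 0.601 -0.001  0.062] [239. 249.]
scene camera_head 0.62 [0.499 0.247 0.108] [367. 275.]
scene beaker 0.76 [ 0.712 -0.227  0.04 ] [140. 227.]
scene beaker 0.36 [0.503 0.251 0.013] [362. 311.]
scene dropper_bottle 0.92 [0.732 0.199 0.039] [251. 354.]
scene stopper 0.57 [0.385 0.089 0.027] [342. 237.]
side gas_tap 0.88 [ 0.522 -0.28   0.052] [304. 167.]
side tap_handle 0.73 [ 0.525 -0.273  0.095] [303. 154.]
side tube_center 0.9 [0.597 0.227 0.074] [245. 281.]
side tube_center 0.83 [0.48  0.356 0.072] [307. 345.]
side tube_center 0.63 [0.37  0.245 0.07 ] [375. 297.]
side tube_center 0.57 [0.491 0.25  0.11 ] [304. 278.]
side tube_center 0.54 [0.487 0.147 0.079] [309. 253.]
side tube_center 0.26 [0.594 0.002 0.018] [266. 233.]
side burner_foot 0.56 [0.501 0.25  0.017] [298. 317.]
side burner_foot 0.32 [0.715 0.204 0.043] [188. 282.]
side camera_stand 0.77 [0.595 0.002 0.016] [266. 234.]
side camera_stand 0.58 [0.717 0.199 0.044] [188. 280.]
side camera_head 0.65 [0.588 0.005 0.063] [268. 218.]
side beaker 0.91 [ 0.705 -0.225  0.039] [238. 178.]
side beaker 0.47 [ 0.527 -0.28   0.051] [302. 167.]
side dropper_bottle 0.65 [0.715 0.199 0.045] [189. 279.]
side stopper 0.71 [0.382 0.099 0.03 ] [361. 259.]
side stopper 0.71 [0.493 0.254 0.113] [303. 278.]
1.15
```

View pics/b.png

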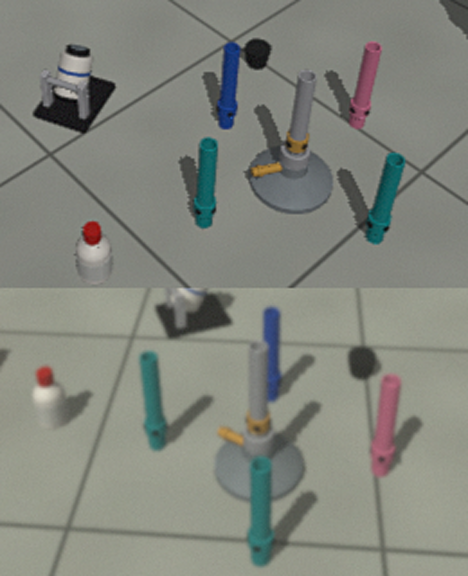

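View pics/c.png

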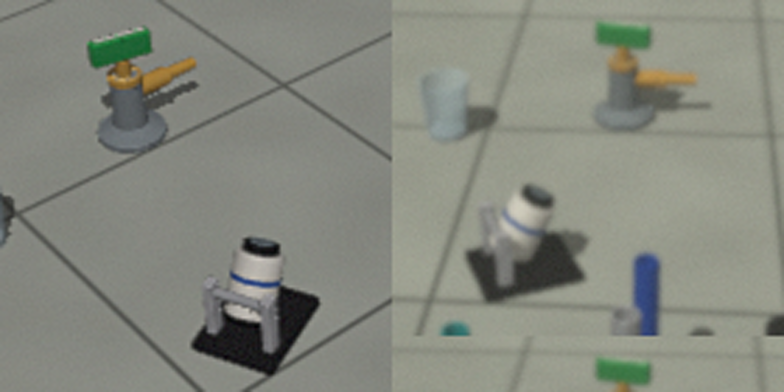

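```bash
cat >> h.py <<'E'
def pose(s=None):
    s=s or status.read_state(); q=s["eef_rot"]; return np.array(s["position"]),R.from_quat([q[1],q[2],q[3],q[0]])
def goal(p,Rm,s=None):
    p0,R0=pose(s); d=R0.inv().apply(np.array(p)-p0); r=(R0.inv()*Rm).as_rotvec(degrees=True)
    print("dp",d.round(4).tolist(),"rot",r.round(2).tolist(),"|dp|",np.linalg.norm(d).round(3),"rows rot",(np.linalg.norm(r)/7.16).round(1))
def tool(xdir,ydir):
    x=np.array(xdir,float);x/=np.linalg.norm(x);y=np.array(ydir,float);y-=x*(x@y);y/=np.linalg.norm(y)
    return R.from_matrix(np.stack([x,y,np.cross(x,y)],1))
E
python3 - <<'E'
from h import *
a=onz("scene",(182.1,165.7),.106);b=onz("scene",(202.9,160.4),.106);t=onz("scene",(219.6,172.5),.045)
print(a,b,t, np.degrees(np.arctan2(*(b-a)[1::-1])))
# side: crop offset (220,140)
f=lambda x,y:(220+(x-392)/2.8,140+y/2.8)
a=onz("side",f(597,24),.106);b=onz("side",f(650,28),.106);t=onz("side",f(694,79),.045)
print(a,b,t, np.degrees(np.arctan2(*(b-a)[1::-1])))
p,r=pose();print(r.as_matrix().round(3))
# stand: crop corners
for n,cs in (("scene",[(192,345),(267,373),(319,300)]),):
    P=[onz(n,(150+x/2.8,150+y/2.8),.010) for x,y in cs]; print(n,np.round(P,3))
P=[onz("side",f(x,y),.010) for x,y in [(466,252),(491,301),(584,277)]]; print(np.round(P,3))
# lens triang
l,e=tri(ray("scene",(150+262/2.8,150+241/2.8)),ray("side",f(538,196))); print("lens",l,e)
h0=R.identity()
for yaw in (0,):
    R1=tool([0,0,-1],[0,1,0]); goal([.526-.0,-.279,.23],R1)
    R1=tool([0,0,-1],[0,-1,0]); goal([.526-.0,-.279,.23],R1)
E
```

```text
[ 0.55302753 -0.28837466  0.106     ] [ 0.50195745 -0.2748713   0.106     ] [ 0.45297005 -0.28268165  0.045     ] 165.18945252128543
[ 0.55340754 -0.2828426   0.106     ] [ 0.49994516 -0.27560478  0.106     ] [ 0.45458041 -0.28696888  0.045     ] 172.2900819128286
[[ 0.    -0.445 -0.896]
 [-0.    -0.896  0.445]
 [-1.     0.    -0.   ]]
scene [[ 0.648 -0.017  0.01 ]
 [ 0.623  0.043  0.01 ]
 [ 0.546  0.009  0.01 ]]
[[ 0.645 -0.017  0.01 ]
 [ 0.613  0.048  0.01 ]
 [ 0.541  0.011  0.01 ]]
lens [ 0.57943076 -0.01400665  0.07347612] 0.0032177225495823246
dp [0.0014, 0.616, -0.5952] rot [153.6, -0.01, 0.0] |dp| 0.857 rows rot 21.5
dp [0.0014, 0.616, -0.5952] rot [-26.4, -0.0, -0.01] |dp| 0.857 rows rot 3.7
```

```bash
python3 -m creep '[{"dp":[0,0.03,-0.029],"rotation":[0,0,0],"fingers":1},{"dp":[0,0.06,-0.058],"rotation":[0,0,0],"fingers":1},{"dp":[0,0.09,-0.087],"rotation":[0,0,0],"fingers":1},{"dp":[0,0.12,-0.116],"rotation":[0,0,0],"fingers":1},{"dp":[0,0.15,-0.145],"rotation":[-3,0,0],"fingers":1},{"dp":[0,0.18,-0.174],"rotation":[-4,0,0],"fingers":1},{"dp":[0,0.21,-0.203],"rotation":[-5,0,0],"fingers":1},{"dp":[0,0.24,-0.232],"rotation":[-6,0,0],"fingers":1},{"dp":[0,0.27,-0.261],"rotation":[-7,0,0],"fingers":1},{"dp":[0,0.3,-0.29],"rotation":[-8,0,0],"fingers":1}]'
python3 - <<'E'
from h import *
y=np.radians(-102)
goal([.527,-.279,.23],tool([0,0,-1],[np.cos(y),np.sin(y),0])); print(status.read_state()["joint_positions"])
E
```

```text
clock: 1.98
position: [0.393, 0.1384, 0.2318]
eef_rot: [-0.113, 0.698, -0.112, -0.698]
contact_force: [1.3, 0.4, 0.5]
width: 0.0855
dp [0.0015, 0.3542, -0.2584] rot [-6.31, -0.05, 0.08] |dp| 0.438 rows rot 0.9
[ 8.29977522e-01 -4.68042934e-01 -3.44766569e-01  1.32634276e-04
 -1.69243311e+00  4.21351896e-01]
```

```bash
python3 -m creep '[{"dp":[0,0.032,-0.0235],"rotation":[-1,0,0],"fingers":1},{"dp":[0,0.064,-0.047],"rotation":[-2,0,0],"fingers":1},{"dp":[0,0.096,-0.07],"rotation":[-3,0,0],"fingers":1},{"dp":[0,0.128,-0.094],"rotation":[-3.5,0,0],"fingers":1},{"dp":[0,0.16,-0.117],"rotation":[-4,0,0],"fingers":1},{"dp":[0,0.192,-0.14],"rotation":[-4.5,0,0],"fingers":1},{"dp":[0,0.224,-0.164],"rotation":[-5,0,0],"fingers":1},{"dp":[0,0.256,-0.187],"rotation":[-5.5,0,0],"fingers":1},{"dp":[0,0.288,-0.211],"rotation":[-6,0,0],"fingers":1},{"dp":[0,0.32,-0.234],"rotation":[-6.3,0,0],"fingers":1}]'
python3 - <<'E'
from h import *
s=status.read_state(); im=optics.capture("wrist"); cv2.imwrite("pics/d.png",im[:,:,::-1]); Tc=T("wrist",s); np.save("Td.npy",Tc)
print(proj("wrist",[.527,-.281,.106],Tc),proj("wrist",[.4535,-.285,.045],Tc)); print(np.max(np.abs(s["joint_velocities"])))
for q in ["tap_handle"]:
    for r in optics.boxes_of(q,"wrist"): print(r["confidence"],(Tc@np.r_[r["xyz"],1])[:3].round(4))
y=np.radians(-102)
goal([.527,-.279,.23],tool([0,0,-1],[np.cos(y),np.sin(y),0]))
E
```

```text
clock: 2.82
position: [0.5149, -0.2412, 0.2316]
eef_rot: [-0.074, 0.704, -0.073, -0.703]
contact_force: [0.6, 2.0, 0.8]
width: 0.0857
[319.26957361 171.43970936] [327.9281462  227.46921411]
0.8988113756027888
0.84 [ 0.5263 -0.2849  0.1019]
dp [-0.0009, 0.0323, -0.0198] rot [-0.31, 0.19, 0.01] |dp| 0.038 rows rot 0.1
```

View pics/d.png

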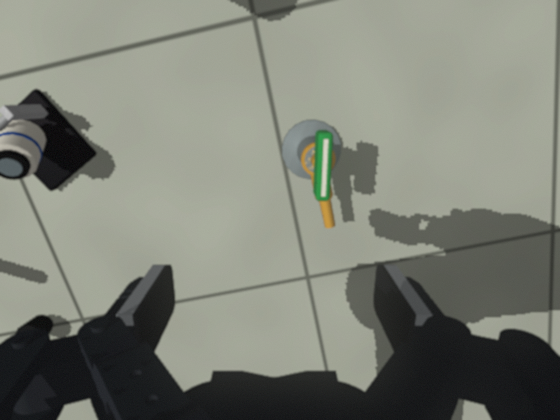

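Run:
```python
from h import *
Tc=np.load("Td.npy"); im=cv2.imread("pics/d.png")
hsv=cv2.cvtColor(im,cv2.COLOR_BGR2HSV)
roi=np.zeros(im.shape[:2],bool); roi[120:240,280:360]=1
g=roi&(hsv[...,0]>45)&(hsv[...,0]<90)&(hsv[...,1]>110)
o=roi&(hsv[...,0]>8)&(hsv[...,0]<25)&(hsv[...,1]>120)
w=roi&(im.min(2)>215)
for n,m,z in(("green",g,.104),("white",w,.106),("brass",o,.05)):
    ys,xs=np.nonzero(m); print(n,len(xs),xs.min(),xs.max(),ys.min(),ys.max())
    P=np.array([onz("wrist",(x,y),z,Tc)[:2] for x,y in zip(xs,ys)])
    c=P.mean(0); u,s,v=np.linalg.svd(P-c); d=v[0]
    t=(P-c)@d; print(c.round(4),"yaw",np.degrees(np.arctan2(d[1],d[0])).round(1),t.min(),t.max())
cv2.imwrite("pics/e.png",cv2.resize(im[110:240,270:370],None,fx=4,fy=4,interpolation=cv2.INTER_CUBIC))
```

```text
green 675 314 331 131 200
[ 0.5324 -0.284 ] yaw 168.4 -0.02553270450059436 0.030126896145528177Traceback (most recent call last):
  File "<stdin>", line 9, in <module>
    return umr_minimum(a, axis, None, out, keepdims, initial, where)
ValueError: zero-size array to reduction operation minimum which has no identity
```

Run:
```python
from h import *
Tc=np.load("Td.npy"); im=cv2.imread("pics/d.png")
hsv=cv2.cvtColor(im,cv2.COLOR_BGR2HSV)
roi=np.zeros(im.shape[:2],bool); roi[120:240,280:360]=1
g=roi&(hsv[...,0]>45)&(hsv[...,0]<90)&(hsv[...,1]>110)
o=roi&(hsv[...,0]>8)&(hsv[...,0]<25)&(hsv[...,1]>120)
w=roi&(im.min(2)>175)&(np.arange(560)[None]>312)&(np.arange(560)[None]<334)
for n,m,z in(("white",w,.106),("brass",o,.05)):
    ys,xs=np.nonzero(m)
    if len(xs)<5: print(n,len(xs));continue
    print(n,len(xs),xs.min(),xs.max(),ys.min(),ys.max())
    P=np.array([onz("wrist",(x,y),z,Tc)[:2] for x,y in zip(xs,ys)])
    c=P.mean(0); u,s,v=np.linalg.svd(P-c); d=v[0]
    t=(P-c)@d; print(c.round(4),"yaw",np.degrees(np.arctan2(d[1],d[0])).round(1),t.min(),t.max())
cv2.imwrite("pics/e.png",cv2.resize(im[110:240,270:370],None,fx=4,fy=4,interpolation=cv2.INTER_CUBIC))
```

```text
white 172 322 327 140 195
[ 0.5296 -0.2855] yaw 167.8 -0.021250170227606974 0.022915710541850588
brass 419 301 334 143 227
[ 0.4928 -0.2835] yaw -173.6 -0.04909985463764825 0.03701165299388783
```

View pics/e.png

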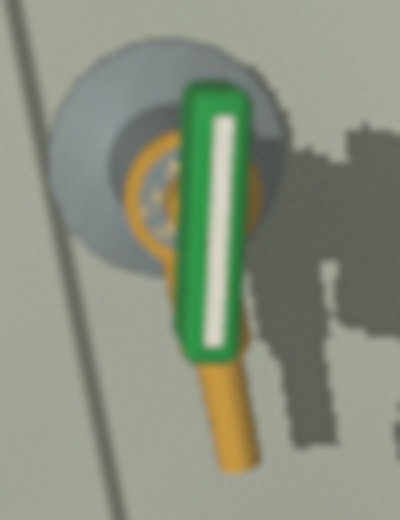

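Run:
```python
from h import *
Tc=np.load("Td.npy")
f=lambda x,y:(270+x/4-.4,110+y/4-.4)
a=onz("wrist",f(168,155),.006,Tc); r=onz("wrist",f(194,198),.066,Tc); t=onz("wrist",f(238,465),.045,Tc); t1=onz("wrist",f(222,370),.045,Tc)
print(a,r,t,t1)
for c in (a,r,np.array([.5296,-.2855,0]),t1):
    d=t-c; print(np.degrees(np.arctan2(d[1],d[0])),np.hypot(d[0],d[1]))
```

```text
[ 0.5304591  -0.28593154  0.006     ] [ 0.52919377 -0.28536859  0.066     ] [ 0.45500097 -0.28646318  0.045     ] [ 0.48093484 -0.28666961  0.045     ]
-179.5963256234097 0.07546000564727155
-179.1547600068306 0.07420087205335818
-179.26026934744095 0.07460524587327086
179.54394464697336 0.025934687733554118
```

Run:
```python
from h import *
y=np.radians(-102)
goal([.5296,-.2855,.079],tool([0,0,-1],[np.cos(y),np.sin(y),0]))
print(status.read_state()['joint_positions'])
```

```text
dp [0.1501, 0.0382, -0.0242] rot [-0.31, 0.19, 0.01] |dp| 0.157 rows rot 0.1
[-8.94252102e-02 -3.91253020e-02  1.82286866e-03 -6.50597062e-04
 -1.61497780e+00  1.44540864e+00]
```

```bash
python3 -m creep '[{"dp":[0.01,0.02,-0.012],"rotation":[0,0,0],"fingers":1},{"dp":[0.03,0.038,-0.024],"rotation":[0,0,0],"fingers":1},{"dp":[0.06,0.038,-0.024],"rotation":[0,0,0],"fingers":1},{"dp":[0.085,0.038,-0.024],"rotation":[-0.3,0.2,0],"fingers":1},{"dp":[0.11,0.038,-0.024],"rotation":[-0.3,0.2,0],"fingers":1},{"dp":[0.13,0.038,-0.024],"rotation":[-0.3,0.2,0],"fingers":1},{"dp":[0.145,0.038,-0.024],"rotation":[-0.3,0.2,0],"fingers":0.6},{"dp":[0.15,0.038,-0.024],"rotation":[-0.3,0.2,0],"fingers":0},{"dp":[0.15,0.038,-0.024],"rotation":[-0.3,0.2,0],"fingers":-0.4},{"dp":[0.15,0.038,-0.024],"rotation":[-0.3,0.2,0],"fingers":-0.5}]' 30
python3 - <<'E'
from h import *
s=status.read_state(); im=optics.capture("wrist"); cv2.imwrite("pics/f.png",im[:,:,::-1])
print(s["position"],s["contact_force"],s["width"])
E
```

```text
clock: 3.75
position: [0.5298, -0.2853, 0.0801]
eef_rot: [-0.074, 0.704, -0.074, -0.703]
contact_force: [0.6, 1.5, -0.2]
width: 0.0388
[ 0.52982599 -0.2853229   0.08011667] [ 0.59773665  1.54723458 -0.15508175] 0.03882867411264426
```

View pics/f.png

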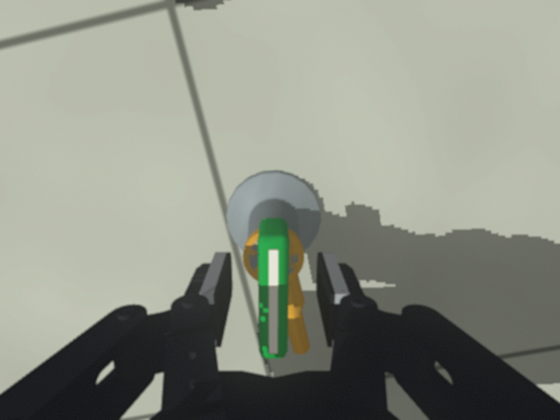

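The handle (272,290) is centred between the pads and parallel to them, with the outlet running to (300,340). Next I close the fingers and start the turn.

```bash
python3 -m creep '[{"dp":[0,0,0],"rotation":[0,0,0],"fingers":-1},{"dp":[0,0,0],"rotation":[0,0,0],"fingers":-1},{"dp":[0,0,0],"rotation":[0,0,0],"fingers":-1},{"dp":[0,0,0],"rotation":[0,0,0],"fingers":-1},{"dp":[0,0,0],"rotation":[0,0,0],"fingers":-1},{"dp":[0,0,0],"rotation":[5,0,0],"fingers":-1},{"dp":[0,0,0],"rotation":[10,0,0],"fingers":-1},{"dp":[0,0,0],"rotation":[15,0,0],"fingers":-1},{"dp":[0,0,0],"rotation":[20,0,0],"fingers":-1},{"dp":[0,0,0],"rotation":[25,0,0],"fingers":-1}]' 50
python3 - <<'E'
from h import *
goal([.5296,-.2855,.079],tool([0,0,-1],[-1,np.tan(np.radians(-.8)),0]))
print(status.read_state()["ft_torque"])
E
```

```text
clock: 4.63
position: [0.5307, -0.2862, 0.0828]
eef_rot: [-0.225, 0.672, -0.226, -0.668]
contact_force: [-0.8, 0.3, 5.4]
width: 0.0111
dp [0.0038, 0.0001, 0.0013] rot [52.0, -0.26, 0.15] |dp| 0.004 rows rot 7.3
[-0.11134226  0.6393624   0.12863263]
```

```bash
python3 -m creep '[{"dp":[0,0,0],"rotation":[6,0,0],"fingers":-1},{"dp":[0,0,0],"rotation":[12,0,0],"fingers":-1},{"dp":[0,0,0],"rotation":[18,0,0],"fingers":-1},{"dp":[0,0,0],"rotation":[24,0,0],"fingers":-1},{"dp":[0,0,0],"rotation":[30,0,0],"fingers":-1},{"dp":[0,0,0],"rotation":[36,0,0],"fingers":-1},{"dp":[0,0,0],"rotation":[42,0,0],"fingers":-1},{"dp":[0,0,0],"rotation":[48,0,0],"fingers":-1},{"dp":[0,0,0],"rotation":[52,0,0],"fingers":-1},{"dp":[0,0,0],"rotation":[52,0,0],"fingers":-1}]'
python3 - <<'E'
from h import *
goal([.5296,-.2855,.079],tool([0,0,-1],[-1,np.tan(np.radians(-.8)),0]))
s=status.read_state(); print(s["ft_torque"])
im=optics.capture("wrist"); cv2.imwrite("pics/g.png",im[:,:,::-1])
E
```

```text
clock: 5.47
position: [0.5289, -0.2871, 0.0828]
eef_rot: [-0.497, 0.503, -0.498, -0.501]
contact_force: [-5.9, -1.1, 1.9]
width: 0.011
dp [0.0038, -0.0007, 0.0016] rot [-0.27, -0.21, 0.02] |dp| 0.004 rows rot 0.0
[-0.55475678  2.08924376 -0.127052  ]
```

View pics/g.png

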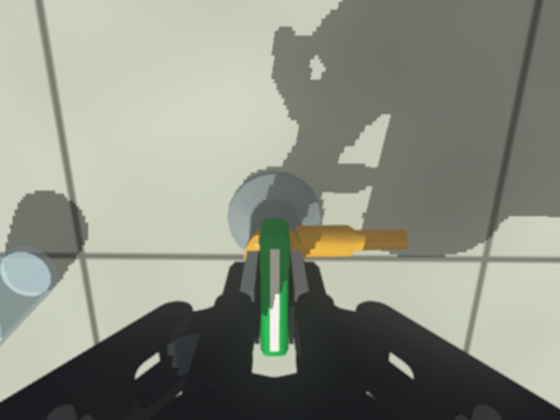

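```bash
python3 -m creep '[{"dp":[0,0,0],"rotation":[0,0,0],"fingers":0.2},{"dp":[0,0,0],"rotation":[0,0,0],"fingers":0.6},{"dp":[0,0,0],"rotation":[0,0,0],"fingers":1},{"dp":[0,0,0],"rotation":[0,0,0],"fingers":1},{"dp":[-0.02,0,0],"rotation":[0,0,0],"fingers":1},{"dp":[-0.05,0,0],"rotation":[0,0,0],"fingers":1},{"dp":[-0.08,0,0],"rotation":[0,0,0],"fingers":1},{"dp":[-0.11,0,0],"rotation":[0,0,0],"fingers":1},{"dp":[-0.13,0,0],"rotation":[0,0,0],"fingers":1},{"dp":[-0.15,0,0],"rotation":[0,0,0],"fingers":1}]'
python3 - <<'E'
from h import *
s=status.read_state(); im=optics.capture("wrist"); cv2.imwrite("pics/i.png",im[:,:,::-1]); Tc=T("wrist",s); np.save("Ti.npy",Tc)
p=proj("wrist",[.5295,-.2855,.09],Tc).astype(int); print(p); x,y=p; x0,y0=x-80,y-70
im=im[:,:,::-1]; c=im[max(y0,0):y+70,x0:x+80]; print(x0,max(y0,0))
cv2.imwrite("pics/i2.png",cv2.resize(c,None,fx=4,fy=4,interpolation=cv2.INTER_CUBIC))
hsv=cv2.cvtColor(im,cv2.COLOR_BGR2HSV); roi=np.zeros(im.shape[:2],bool); roi[max(y0,0):y+70,x0:x+80]=1
g=roi&(hsv[...,0]>45)&(hsv[...,0]<90)&(hsv[...,1]>110)
ys,xs=np.nonzero(g); P=np.array([onz("wrist",(a,b),.104,Tc)[:2] for a,b in zip(xs,ys)]); c=P.mean(0); v=np.linalg.svd(P-c)[2][0]; print(c,np.degrees(np.arctan2(v[1],v[0])))
E
```

```text
clock: 6.35
position: [0.5292, -0.2865, 0.235]
eef_rot: [-0.497, 0.505, -0.497, -0.501]
contact_force: [0.6, 0.6, 0.1]
width: 0.0853
[274 191]
194 121
[ 0.52932933 -0.29056095] 89.80240496353221
```

View pics/i2.png

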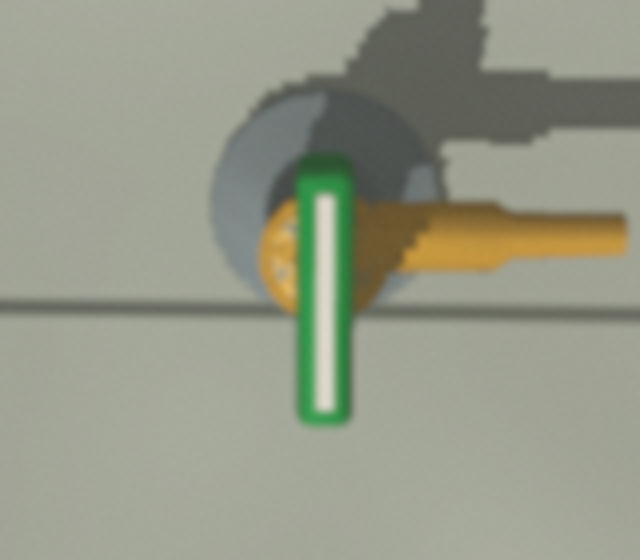

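Run:
```python
from h import *
Tc=np.load("Ti.npy"); f=lambda x,y:(194+x/4-.4,121+y/4-.4)
A=[onz("wrist",f(*c),.045,Tc) for c in [(440,237.5),(620,234.5)]]+[onz("wrist",f(327,198),.006,Tc),onz("wrist",f(322,258),.066,Tc)]
print(np.round(A,4))
for c in (A[0],A[2],A[3],[.5293,-.2862]):
    d=A[1][:2]-c[:2]; print(np.degrees(np.arctan2(d[1],d[0])))
# from earlier scene camera, outlet direction
y=np.radians(0)
goal([.5,.1,.26],tool([0,0,-1],[0,-1,0]))
goal([.495,.248,.26],tool([0,0,-1],[-1,0,0]))
s=status.read_state(); print(np.round(s["joint_positions"],3))
```

```text
[[ 0.5005 -0.2858  0.045 ]
 [ 0.4559 -0.2871  0.045 ]
 [ 0.5285 -0.2876  0.006 ]
 [ 0.5298 -0.2854  0.066 ]]
-178.33734051016543
179.602772040447
-178.6752416973018
-179.32555167326936
dp [-0.0234, 0.0251, 0.3875] rot [-89.3, -0.66, 0.02] |dp| 0.389 rows rot 12.5
dp [-0.0245, 0.0283, 0.5356] rot [0.7, -0.4, 0.43] |dp| 0.537 rows rot 0.1
[-0.161  0.04   0.097  0.006 -1.62   0.174]
```

```bash
python3 -m creep '[{"dp":[0,-0.005,0.025],"rotation":[0,0,0],"fingers":1},{"dp":[-0.01,-0.01,0.055],"rotation":[0,0,0],"fingers":1},{"dp":[-0.015,-0.02,0.085],"rotation":[0,0,0],"fingers":1},{"dp":[-0.015,-0.03,0.115],"rotation":[0,0,0],"fingers":1},{"dp":[-0.015,-0.035,0.145],"rotation":[0,0,0],"fingers":1},{"dp":[-0.015,-0.04,0.17],"rotation":[0,0,0],"fingers":1},{"dp":[-0.015,-0.04,0.19],"rotation":[0,0,0],"fingers":1},{"dp":[-0.015,-0.04,0.196],"rotation":[0,0,0],"fingers":1},{"dp":[-0.015,-0.04,0.196],"rotation":[0,0,0],"fingers":1},{"dp":[-0.015,-0.04,0.196],"rotation":[0,0,0],"fingers":1}]'
python3 - <<'E'
from h import *
s=status.read_state(); im=optics.capture("wrist"); cv2.imwrite("pics/j.png",im[:,:,::-1]); Tc=T("wrist",s); np.save("Tj.npy",Tc)
print(proj("wrist",[.58,-.012,.075],Tc),np.abs(s["joint_velocities"]).max())
for q in ("camera_head","camera_stand"):
    for r in optics.boxes_of(q,"wrist")[:2]: print(q,r["confidence"],(Tc@np.r_[r["xyz"],1])[:3].round(4))
E
```

```text
clock: 7.23
position: [0.5676, -0.0909, 0.2535]
eef_rot: [-0.497, 0.507, -0.497, -0.499]
contact_force: [-0.5, -0.8, -0.9]
width: 0.0853
[262.52208819 256.88674576] 0.02167084927859061
camera_head 0.83 [ 0.594  -0.0232  0.0677]
camera_stand 0.65 [ 0.5969 -0.0205  0.0058]
```

View pics/j.png

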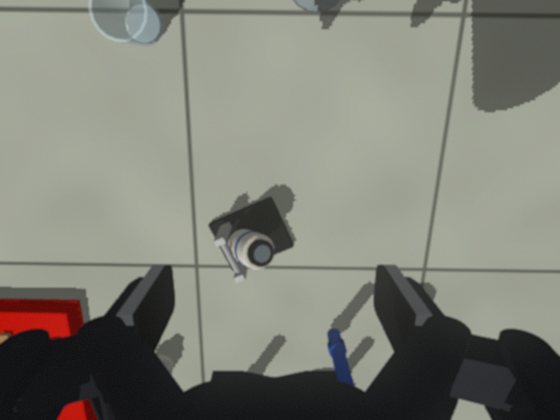

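Run:
```python
import cv2
im=cv2.imread("pics/j.png")[180:300,190:310]
cv2.imwrite("pics/j2.png",cv2.resize(im,None,fx=5,fy=5,interpolation=cv2.INTER_CUBIC))
```

```text
(no output)
```

View pics/j2.png

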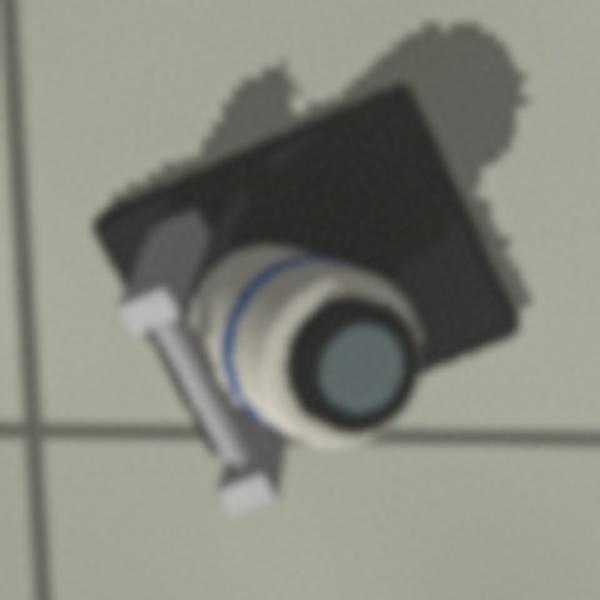

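Run:
```python
from h import *
Tc=np.load("Tj.npy"); f=lambda x,y:(190+x/5-.4,180+y/5-.4)
L=onz("wrist",f(362,368),.075,Tc); print("L",L.round(4))
B=[onz("wrist",f(*c),.010,Tc) for c in [(97,222),(407,85),(518,325)]]; print(np.round(B,4))
a=B[1]-B[0]; b=B[2]-B[1]; print(np.linalg.norm(a),np.linalg.norm(b),np.degrees(np.arctan2(a[1],a[0])),np.degrees(np.arctan2(b[1],b[0]))-90)
U=[onz("wrist",f(*c),.06,Tc) for c in [(148,312),(247,495)]]; u=U[1]-U[0]; print(np.linalg.norm(u),np.degrees(np.arctan2(u[1],u[0]))-90)
print("base mid",(B[0]+B[2])/2)
# triangulation with scene / side pixels of lens
print(tri(ray("wrist",f(362,368),Tc),ray("scene",(150+262/2.8-.3,150+241/2.8-.3))))
print(tri(ray("wrist",f(362,368),Tc),ray("side",(220+(538-392)/2.8-.3,140+196/2.8-.3))))
```

```text
L [ 0.5805 -0.0161  0.075 ]
[[ 0.6469 -0.0231  0.01  ]
 [ 0.5728 -0.0583  0.01  ]
 [ 0.5451  0.0021  0.01  ]]
0.08205330332884697 0.06647272331097288 -154.6032335325157 24.604251929980492
0.047681093457702425 25.17962799059478
base mid [ 0.59597653 -0.0104797   0.01      ]
(array([ 0.57983548, -0.01580397,  0.07518162]), np.float64(0.0015986627215977124))
(array([ 0.58080147, -0.01472453,  0.07202959]), np.float64(0.00027728203470505855))
```

Run:
```python
from h import *
goal([.495,.245,.24],tool([0,0,-1],[-1,0,0]))
```

```text
dp [0.0105, 0.0689, 0.3376] rot [0.62, -0.41, 0.43] |dp| 0.345 rows rot 0.1
```

```bash
python3 -m creep '[{"dp":[0,0.006,0.025],"rotation":[0,0,0],"fingers":1},{"dp":[0,0.014,0.063],"rotation":[0.3,-0.2,0.2],"fingers":1},{"dp":[0,0.022,0.101],"rotation":[0.6,-0.4,0.4],"fingers":1},{"dp":[0,0.03,0.14],"rotation":[0.6,-0.4,0.4],"fingers":1},{"dp":[0,0.038,0.18],"rotation":[0.6,-0.4,0.4],"fingers":1},{"dp":[0,0.046,0.22],"rotation":[0.6,-0.4,0.4],"fingers":1},{"dp":[0.005,0.054,0.26],"rotation":[0.6,-0.4,0.4],"fingers":1},{"dp":[0.01,0.062,0.3],"rotation":[0.6,-0.4,0.4],"fingers":1},{"dp":[0.01,0.067,0.33],"rotation":[0.6,-0.4,0.4],"fingers":1},{"dp":[0.01,0.069,0.338],"rotation":[0.6,-0.4,0.4],"fingers":1}]'
python3 - <<'E'
from h import *
s=status.read_state(); im=optics.capture("wrist"); cv2.imwrite("pics/k.png",im[:,:,::-1]); Tc=T("wrist",s); np.save("Tk.npy",Tc)
print(proj("wrist",[.495,.248,.158],Tc),np.abs(s["joint_velocities"]).max())
for r in optics.boxes_of("tube_center","wrist")[:6]: print(r["confidence"],(Tc@np.r_[r["xyz"],1])[:3].round(4))
E
```

```text
clock: 8.22
position: [0.494, 0.2482, 0.2394]
eef_rot: [0.499, -0.501, 0.5, 0.501]
contact_force: [0.2, -0.5, 0.0]
width: 0.0854
[272.80208716 213.22569921] 0.10936093145827545
0.98 [0.4882 0.3375 0.0878]
0.89 [0.5969 0.2154 0.0949]
0.86 [0.4879 0.1368 0.0886]
0.59 [0.4963 0.2363 0.1284]
```

View pics/k.png

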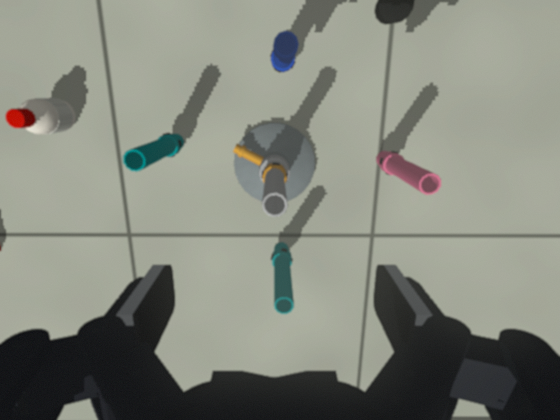

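Run:
```python
from h import *
im=cv2.imread("pics/k.png")
cv2.imwrite("pics/k2.png",cv2.resize(im[110:225,220:330],None,fx=5,fy=5,interpolation=cv2.INTER_CUBIC))
```

```text
(no output)
```

View pics/k2.png

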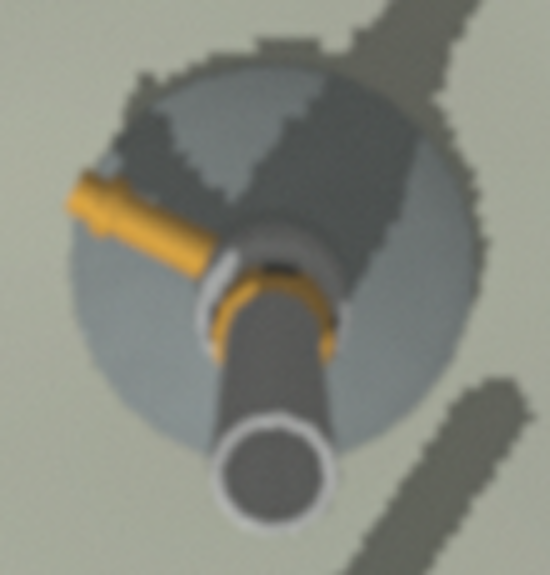

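The grey tube with its brass collar stands in the grey foot; its top is at wrist pixel (274,204). The four look-alikes at (285,280), (155,152), (410,172) and (285,50) are turquoise, turquoise, pink and blue. The choice is confirmed.

Run:
```python
from h import *
Tc=np.load("Tk.npy"); f=lambda x,y:(220+x/5-.4,110+y/5-.4)
t=onz("wrist",f(274,473),.158,Tc); t2=onz("wrist",f(276,264),.010,Tc); print(t,t2)
goal([t[0],t[1],.101],tool([0,0,-1],[-1,0,0]))
```

```text
[0.49391321 0.24148591 0.158     ] [0.49316233 0.2395091  0.01      ]
dp [0.1391, 0.0008, -0.0046] rot [0.12, -0.05, -0.0] |dp| 0.139 rows rot 0.0
```

```bash
python3 - <<'E'
from h import *
Tc=np.load("Tk.npy")
print(onz("scene",(370.3,251.5),.158),onz("side",(303,252.5),.158))
print(tri(ray("scene",(370.3,251.5)),ray("side",(303,252.5))))
# wrist hover consistency: lens, tap were checked at other pose
E
python3 -m creep '[{"dp":[0.01,0.001,-0.003],"rotation":[0,0,0],"fingers":1},{"dp":[0.03,0.001,-0.004],"rotation":[0,0,0],"fingers":1},{"dp":[0.05,0.001,-0.004],"rotation":[0,0,0],"fingers":1},{"dp":[0.07,0.001,-0.004],"rotation":[0,0,0],"fingers":1},{"dp":[0.09,0.001,-0.004],"rotation":[0,0,0],"fingers":1},{"dp":[0.11,0.001,-0.004],"rotation":[0,0,0],"fingers":1},{"dp":[0.125,0.001,-0.004],"rotation":[0,0,0],"fingers":1},{"dp":[0.135,0.001,-0.004],"rotation":[0,0,0],"fingers":0.6},{"dp":[0.139,0.001,-0.004],"rotation":[0,0,0],"fingers":0.2},{"dp":[0.139,0.001,-0.004],"rotation":[0,0,0],"fingers":0}]' 40
python3 - <<'E'
from h import *
s=status.read_state(); im=optics.capture("wrist"); cv2.imwrite("pics/l.png",im[:,:,::-1]); Tc=T("wrist",s); np.save("Tl.npy",Tc)
print(proj("wrist",[.494,.2415,.158],Tc),proj("wrist",[.494,.2450,.158],Tc))
E
```

```text
[0.4929481  0.24176985 0.158     ] [0.49315737 0.24374159 0.158     ]
(array([0.49300379, 0.24201565, 0.15735541]), np.float64(0.0012479090899873537))
clock: 9.15
position: [0.4937, 0.2408, 0.1003]
eef_rot: [0.499, -0.5, 0.5, 0.5]
contact_force: [0.6, -0.2, 1.1]
width: 0.0515
[274.17550755 363.77684783] [274.17667003 373.16325666]
```

View pics/l.png

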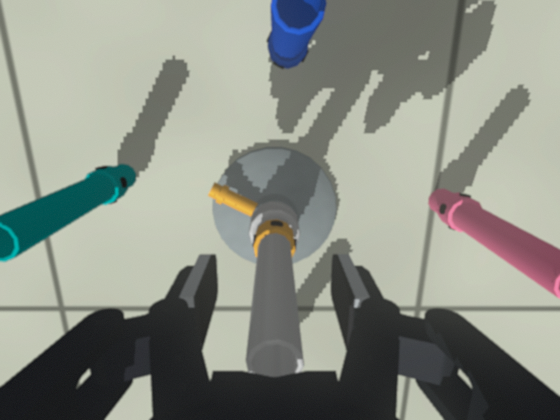

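The tube is centred between the pads (top at (274,355)) and nothing touches. Closing and lifting straight up.

```bash
python3 -m creep '[{"dp":[0,0,0],"rotation":[0,0,0],"fingers":-0.5},{"dp":[0,0,0],"rotation":[0,0,0],"fingers":-1},{"dp":[0,0,0],"rotation":[0,0,0],"fingers":-1},{"dp":[0,0,0],"rotation":[0,0,0],"fingers":-1},{"dp":[0,0,0],"rotation":[0,0,0],"fingers":-1},{"dp":[0,0,0],"rotation":[0,0,0],"fingers":-1},{"dp":[0,0,0],"rotation":[0,0,0],"fingers":-1},{"dp":[-0.004,0,0],"rotation":[0,0,0],"fingers":-1},{"dp":[-0.01,0,0],"rotation":[0,0,0],"fingers":-1},{"dp":[-0.02,0,0],"rotation":[0,0,0],"fingers":-1}]' 50
python3 -m creep '[{"dp":[-0.01,0,0],"rotation":[0,0,0],"fingers":-1},{"dp":[-0.02,0,0],"rotation":[0,0,0],"fingers":-1},{"dp":[-0.03,0,0],"rotation":[0,0,0],"fingers":-1},{"dp":[-0.045,0,0],"rotation":[0,0,0],"fingers":-1},{"dp":[-0.06,0,0],"rotation":[0,0,0],"fingers":-1},{"dp":[-0.075,0,0],"rotation":[0,0,0],"fingers":-1},{"dp":[-0.09,0,0],"rotation":[0,0,0],"fingers":-1},{"dp":[-0.105,0,0],"rotation":[0,0,0],"fingers":-1},{"dp":[-0.115,0,0],"rotation":[0,0,0],"fingers":-1},{"dp":[-0.115,0,0],"rotation":[0,0,0],"fingers":-1}]'
python3 - <<'E'
from h import *
for n in ("wrist","scene","side"): 
    s=status.read_state(); im=optics.capture(n); cv2.imwrite(f"pics/m_{n}.png",im[:,:,::-1])
    if n=="wrist": np.save("Tm.npy",T("wrist",s)); print(s["position"],np.round(s["joint_positions"],3))
a=cv2.imread("pics/m_scene.png")[150:350,250:450]; b=cv2.imread("pics/m_side.png")[150:350,200:400]
cv2.imwrite("pics/m.png",cv2.resize(np.hstack([a,b]),None,fx=2,fy=2))
E
```

```text
clock: 10.03
position: [0.4932, 0.241, 0.1203]
eef_rot: [0.499, -0.5, 0.501, 0.5]
contact_force: [-0.7, 0.4, -1.1]
width: 0.0165
clock: 10.87
position: [0.4943, 0.2416, 0.2386]
eef_rot: [-0.5, 0.501, -0.499, -0.5]
contact_force: [-0.2, 0.2, -0.7]
width: 0.0164
[0.49431906 0.24163882 0.23864923] [ 8.21e-01 -9.30e-02 -3.30e-02  1.00e-03 -1.63e+00 -8.20e-01]
```

View pics/m.png

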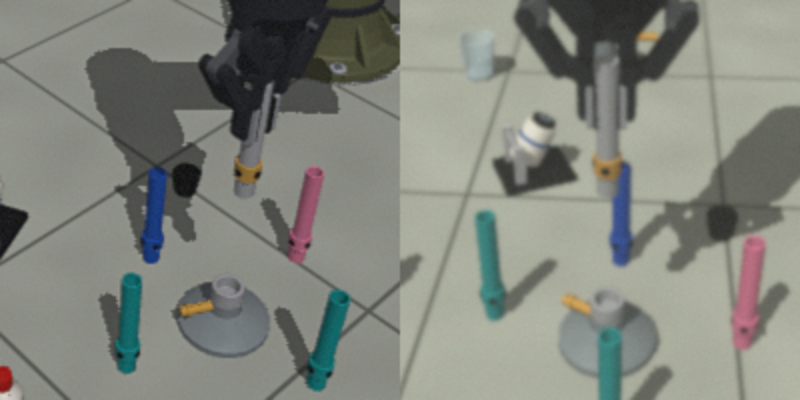

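View pics/m_wrist.png

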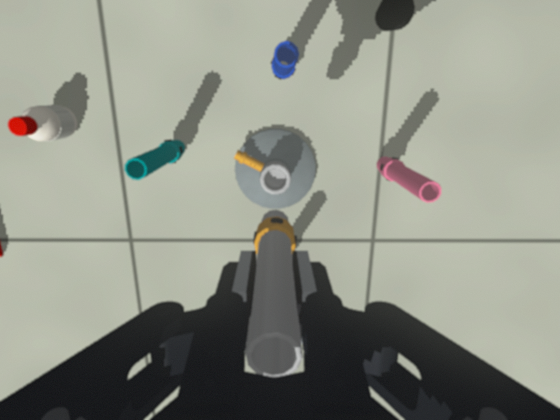

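```bash
cat > ov.py <<'E'
from h import *
def overlay(n,im,Tc,mouth,top,col=(0,0,255)):
    # draws nominal tube silhouettes
    ax=(top-mouth)/np.linalg.norm(top-mouth); e=np.cross(ax,[1,.3,.2]); e/=np.linalg.norm(e); g=np.cross(ax,e)
    for c,r in ((mouth,.009),(top,.009),(mouth+.02*ax,.0115),(mouth+.036*ax,.0115)):
        pts=[proj(n,c+r*(np.cos(t)*e+np.sin(t)*g),Tc) for t in np.linspace(0,6.283,40)]
        cv2.polylines(im,[np.round(np.array(pts)*4*4).astype(np.int32)],True,col,1,cv2.LINE_AA,2)
E
python3 - <<'E'
from ov import *
for n,(x0,y0) in (("scene",(320,180)),("side",(250,150)),("wrist",(210,180))):
    im=cv2.imread(f"pics/m_{n}.png"); im=cv2.resize(im,None,fx=4,fy=4,interpolation=cv2.INTER_CUBIC)
    Tc=np.load("Tm.npy") if n=="wrist" else T(n)
    m=np.array([.4943,.2418,.1763]); overlay(n,im,Tc,m,m+[0,0,.12])
    w,h=(120,200)
    im=im[y0*4:(y0+130)*4,x0*4:(x0+100)*4] if n!="wrist" else im[y0*4:(y0+195)*4,x0*4:(x0+130)*4]
    cv2.imwrite(f"pics/n_{n}.png",im)
a=cv2.imread("pics/n_scene.png");b=cv2.imread("pics/n_side.png")
cv2.imwrite("pics/n.png",np.hstack([a,b]))
E
```

```text
(no output)
```

View pics/n.png

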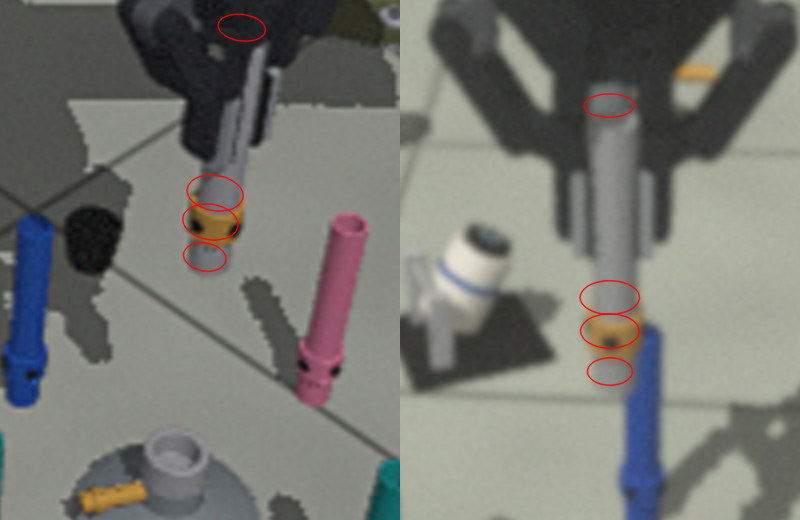

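View pics/n_wrist.png

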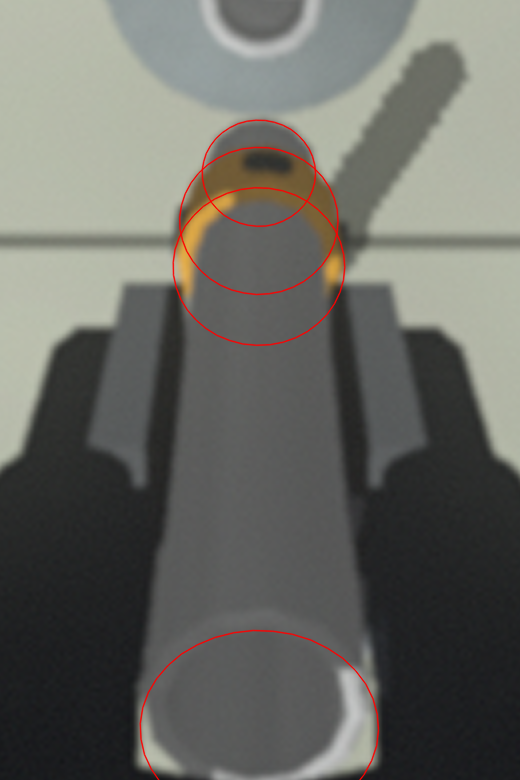

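Run:
```python
import cv2,numpy as np
a=cv2.imread("pics/l.png")[205:380,225:325]; b=cv2.imread("pics/m_wrist.png")[205:380,225:325]
cv2.imwrite("pics/o.png",cv2.resize(np.hstack([a,b]),None,fx=3.4,fy=3.4,interpolation=cv2.INTER_CUBIC))
```

```text
(no output)
```

View pics/o.png

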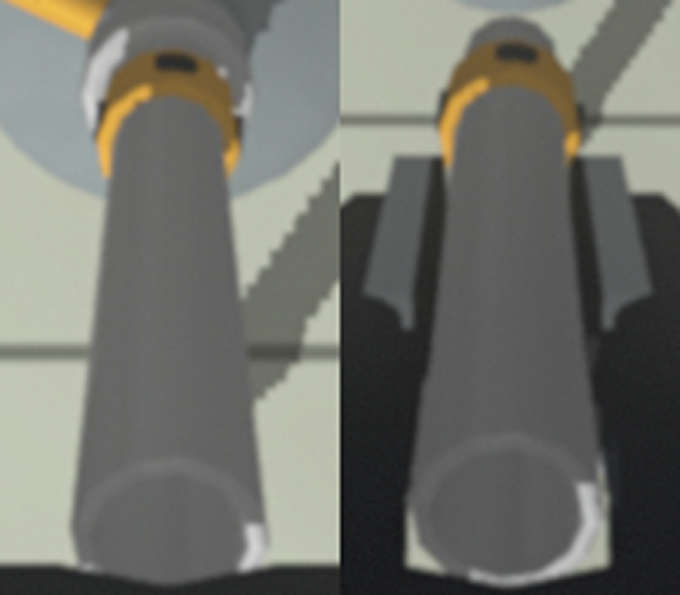

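```bash
cat >> h.py <<'E'
Lens=np.array([.5805,-.0158,.075]); _a=np.radians(204.9); D=np.array([.5*np.cos(_a),.5*np.sin(_a),np.sqrt(.75)])
E
python3 - <<'E'
from h import *
p,r=pose()
ax=np.cross([0,0,-1],-D); ang=np.arccos(D[2]); ax=ax/np.linalg.norm(ax)*ang
Rf=R.from_rotvec(ax)*tool([0,0,-1],[-1,0,0])
print(Rf.as_matrix().round(3).tolist())
goal(Lens+.184*D,Rf); goal(Lens+.124*D,Rf)
E
```

```text
[[0.454, -0.89, -0.051], [0.211, 0.051, 0.976], [-0.866, -0.454, 0.211]]
dp [0.0009, -0.0035, -0.2958] rot [0.07, -12.77, -27.41] |dp| 0.296 rows rot 4.2
dp [0.0527, -0.0309, -0.2831] rot [0.07, -12.77, -27.41] |dp| 0.29 rows rot 4.2
```

```bash
python3 -m creep '[{"dp":[0,0,-0.015],"rotation":[0,0,0],"fingers":-1},{"dp":[0,0,-0.04],"rotation":[0,0,0],"fingers":-1},{"dp":[0,0,-0.07],"rotation":[0,-1.5,-3.2],"fingers":-1},{"dp":[0,-0.001,-0.105],"rotation":[0,-3.5,-7.5],"fingers":-1},{"dp":[0,-0.002,-0.14],"rotation":[0,-5.5,-11.8],"fingers":-1},{"dp":[0,-0.003,-0.175],"rotation":[0,-7.5,-16.1],"fingers":-1},{"dp":[0,-0.003,-0.21],"rotation":[0,-9.5,-20.4],"fingers":-1},{"dp":[0,-0.003,-0.245],"rotation":[0,-11.3,-24.3],"fingers":-1},{"dp":[0.001,-0.003,-0.28],"rotation":[0,-12.8,-27.4],"fingers":-1},{"dp":[0.001,-0.0035,-0.296],"rotation":[0,-12.8,-27.4],"fingers":-1}]'
python3 -m creep '[{"dp":[0,0,0],"rotation":[0,0,0],"fingers":-1},{"dp":[0,0,0],"rotation":[0,0,0],"fingers":-1},{"dp":[0,0,0],"rotation":[0,0,0],"fingers":-1},{"dp":[0,0,0],"rotation":[0,0,0],"fingers":-1},{"dp":[0,0,0],"rotation":[0,0,0],"fingers":-1},{"dp":[0,0,0],"rotation":[0,0,0],"fingers":-1},{"dp":[0,0,0],"rotation":[0,0,0],"fingers":-1},{"dp":[0,0,0],"rotation":[0,0,0],"fingers":-1},{"dp":[0,0,0],"rotation":[0,0,0],"fingers":-1},{"dp":[0,0,0],"rotation":[0,0,0],"fingers":-1}]'
python3 - <<'E'
from ov import *
s=status.read_state(); p,r=pose(s); x=r.as_matrix()[:,0]
print(p,x,np.abs(s["joint_velocities"]).max(),np.round(s["joint_positions"],3))
goal(Lens+.184*D,tool(-D,r.as_matrix()[:,1]))
for n in ("scene","side","wrist"):
    Tc=T(n); im=optics.capture(n); cv2.imwrite(f"pics/p_{n}.png",im[:,:,::-1]); 
    if n=="wrist": np.save("Tp.npy",Tc); continue
    c=p+.0023*x; u=proj(n,c,Tc).astype(int); x0,y0=u-[50,65]; print(n,x0,y0)
    b=cv2.resize(np.ascontiguousarray(im[:,:,::-1]),None,fx=4,fy=4,interpolation=cv2.INTER_CUBIC); a=b.copy()
    overlay(n,b,Tc,c+.06*x,c-.06*x); k=(slice(y0*4,(y0+130)*4),slice(x0*4,(x0+100)*4))
    cv2.imwrite(f"pics/p2_{n}.png",np.hstack([a[k],b[k]]))
E
```

```text
clock: 11.85
position: [0.495, -0.0584, 0.2334]
eef_rot: [0.656, -0.546, 0.31, 0.419]
contact_force: [1.3, 0.1, -0.2]
width: 0.0165
clock: 12.68
position: [0.495, -0.0582, 0.2334]
eef_rot: [0.656, -0.546, 0.31, 0.419]
contact_force: [0.3, -0.3, -0.7]
width: 0.0161
[ 0.49500526 -0.0581611   0.23340982] [ 0.4569151   0.21098277 -0.86412665] 0.004155922781313002 [ 0.198 -0.657 -0.499 -0.125 -1.216 -0.186]
dp [0.0009, -0.0021, 0.0036] rot [0.0, 0.04, 0.22] |dp| 0.004 rows rot 0.0
scene 208 84
side 260 73
```

View pics/p2_scene.png

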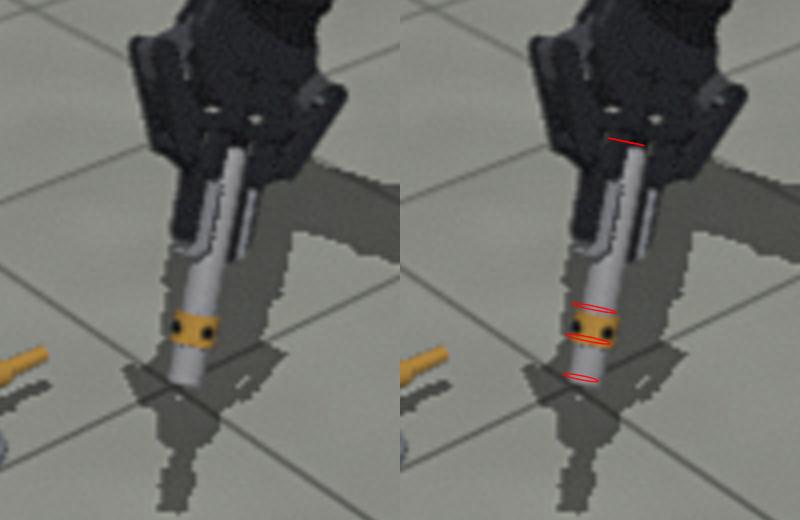

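View pics/p2_side.png

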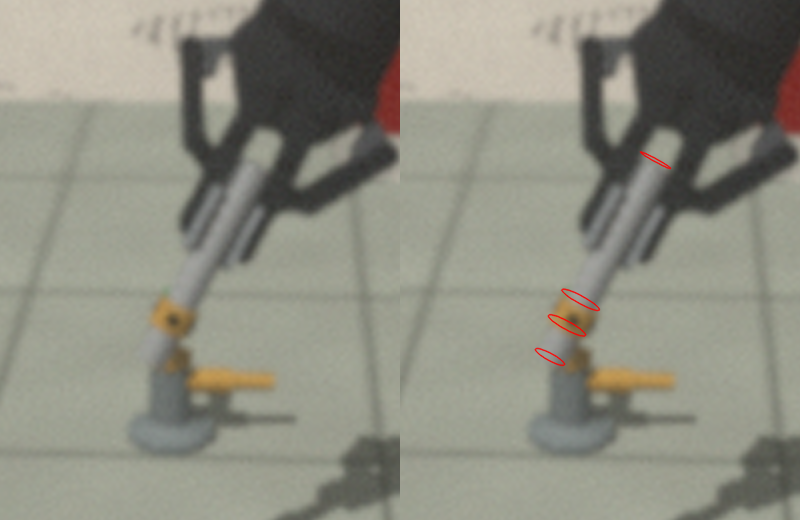

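View pics/p_wrist.png

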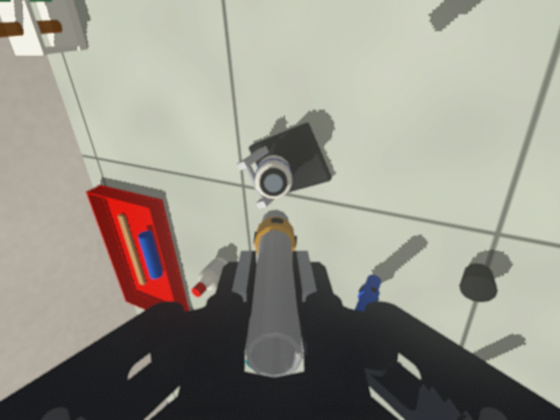

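```bash
python3 -m creep '[{"dp":[0.004,-0.001,0.002],"rotation":[0,0,0.2],"fingers":-1},{"dp":[0.012,-0.002,0.0036],"rotation":[0,0,0.2],"fingers":-1},{"dp":[0.022,-0.002,0.0036],"rotation":[0,0,0.2],"fingers":-1},{"dp":[0.032,-0.002,0.0036],"rotation":[0,0,0.2],"fingers":-1},{"dp":[0.042,-0.002,0.0036],"rotation":[0,0,0.2],"fingers":-1},{"dp":[0.05,-0.002,0.0036],"rotation":[0,0,0.2],"fingers":-1},{"dp":[0.055,-0.002,0.0036],"rotation":[0,0,0.2],"fingers":-1},{"dp":[0.058,-0.002,0.0036],"rotation":[0,0,0.2],"fingers":-1},{"dp":[0.058,-0.002,0.0036],"rotation":[0,0,0.2],"fingers":-1},{"dp":[0.058,-0.002,0.0036],"rotation":[0,0,0.2],"fingers":-1}]'
python3 - <<'E'
from ov import *
s=status.read_state(); p,r=pose(s); x=r.as_matrix()[:,0]
print(p,x,np.abs(s["joint_velocities"]).max(),s["contact_force"])
goal(Lens+.124*D,tool(-D,r.as_matrix()[:,1]))
for n in ("scene","side","wrist"):
    Tc=T(n); im=optics.capture(n); cv2.imwrite(f"pics/q_{n}.png",im[:,:,::-1]); 
    t=optics.trace("tube_center",n); np.savez(f"q_{n}.npz",**{f"m{i}":a["mask"] for i,a in enumerate(t)}); print(n,[(round(a["confidence"],2),np.argwhere(a["mask"]).mean(0).round()[::-1].tolist()) for a in t])
    if n=="wrist": np.save("Tq.npy",Tc); continue
    c=p+.003*x; u=proj(n,c+.03*x,Tc).astype(int); x0,y0=u-[50,65]; print(n,x0,y0)
    b=cv2.resize(np.ascontiguousarray(im[:,:,::-1]),None,fx=4,fy=4,interpolation=cv2.INTER_CUBIC); a=b.copy()
    overlay(n,b,Tc,c+.06*x,c-.06*x); overlay(n,b,Tc,Lens,Lens+.12*D,(255,0,0)); k=(slice(y0*4,(y0+130)*4),slice(x0*4,(x0+100)*4))
    cv2.imwrite(f"pics/q2_{n}.png",np.hstack([a[k],b[k]]))
E
```

```text
clock: 13.67
position: [0.5232, -0.0428, 0.1852]
eef_rot: [0.655, -0.546, 0.311, 0.42]
contact_force: [0.3, 0.4, -0.4]
width: 0.0161
[ 0.52316311 -0.04278415  0.18519705] [ 0.45411458  0.21083686 -0.8656372 ] 0.008725460227710468 [ 0.31651677  0.35377613 -0.43136203]
dp [0.0031, 0.0003, 0.0002] rot [0.0, 0.02, 0.04] |dp| 0.003 rows rot 0.0
scene [(0.95, [253.0, 186.0]), (0.86, [413.0, 320.0]), (0.85, [314.0, 311.0]), (0.61, [402.0, 256.0]), (0.58, [326.0, 257.0])]
scene 200 127
side [(0.89, [374.0, 296.0]), (0.86, [304.0, 344.0]), (0.76, [245.0, 283.0]), (0.72, [310.0, 257.0]), (0.71, [296.0, 162.0]), (0.23, [302.0, 315.0])]
side 240 108
wrist [(0.63, [274.0, 300.0]), (0.62, [384.0, 334.0])]
```

View pics/q2_scene.png

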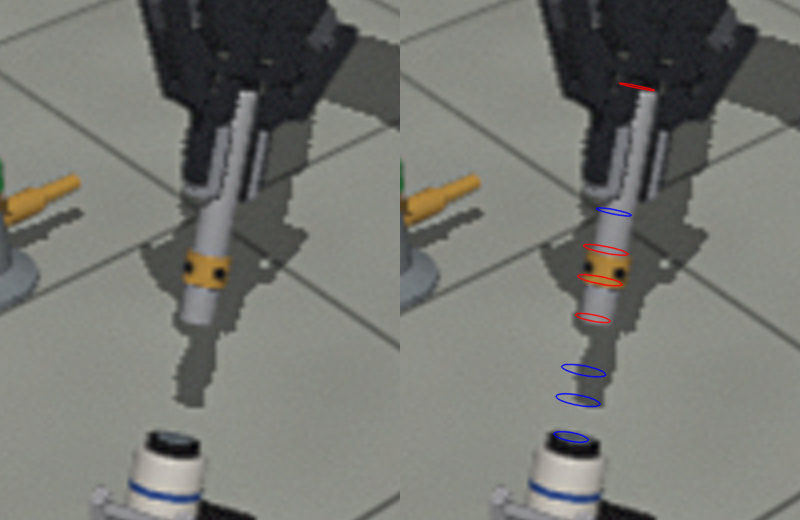

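View pics/q2_side.png

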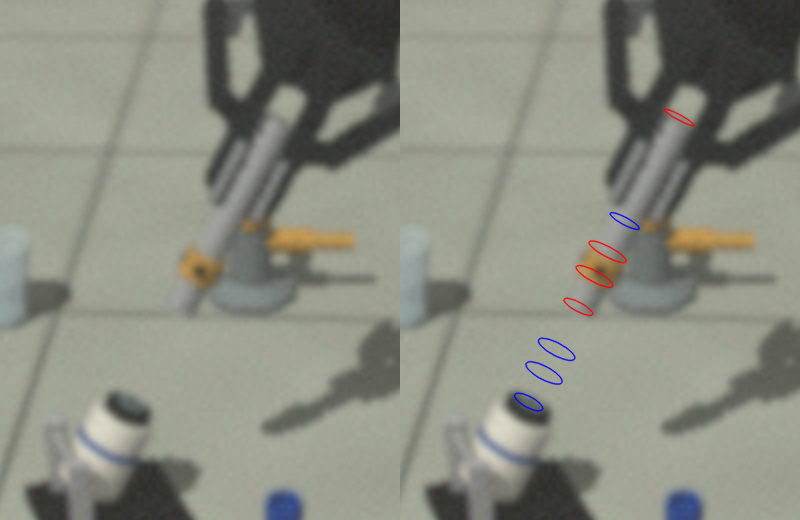

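View pics/q_wrist.png

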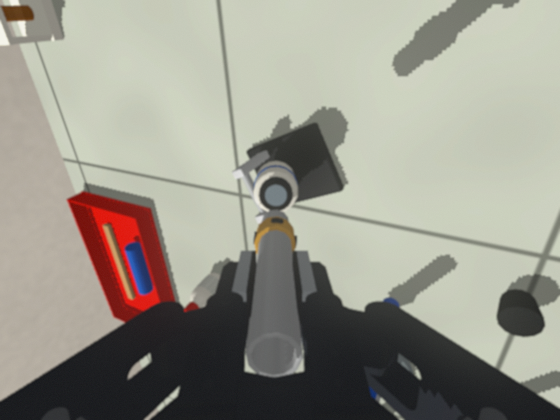

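Run:
```python
from h import *
p,r=pose(); x=r.as_matrix()[:,0]
for n,i in (("scene",0),("side",4)):
    m=np.load(f"q_{n}.npz")[f"m{i}"]; m=m.astype(np.uint8)
    c=p+.003*x; a=proj(n,c+.06*x); b=proj(n,c-.06*x); d=(b-a)/np.linalg.norm(b-a); nn=np.array([-d[1],d[0]]); Lp=np.linalg.norm(b-a)
    ys,xs=np.nonzero(m); P=np.stack([xs,ys],1)-a; t=P@d*120/Lp; w=P@nn
    print(n,"t range",t.min().round(1),t.max().round(1),"mm/px",(120/Lp).round(2))
    for lo in range(-5,125,10):
        k=(t>=lo)&(t<lo+10); 
        if k.sum(): print(lo,k.sum(),"mid",((w[k].min()+w[k].max())/2).round(2),"mean",w[k].mean().round(2),"width",np.ptp(w[k]).round(1))
```

```text
scene t range -2.3 116.0 mm/px 2.04
-5 30 mid 0.65 mean 0.44 width 8.2
5 51 mid 0.7 mean 0.59 width 10.2
15 59 mid 0.75 mean 0.49 width 12.2
25 60 mid 0.56 mean 0.66 width 12.2
35 49 mid 0.61 mean 0.84 width 10.2
45 43 mid 0.47 mean 0.53 width 8.6
55 33 mid 0.8 mean 1.44 width 8.0
65 14 mid 2.41 mean 2.59 width 2.9
75 13 mid 2.76 mean 2.77 width 2.3
85 14 mid 2.62 mean 2.58 width 2.7
95 18 mid 2.27 mean 2.27 width 3.5
105 20 mid 2.72 mean 2.78 width 3.9
115 3 mid 2.34 mean 2.34 width 2.0
side t range -3.5 118.6 mm/px 2.24
-5 26 mid -0.23 mean -0.06 width 7.2
5 32 mid -0.08 mean -0.08 width 6.8
15 39 mid 0.22 mean 0.14 width 8.5
25 38 mid 0.16 mean 0.14 width 8.5
35 32 mid 0.05 mean 0.03 width 6.8
45 33 mid 0.11 mean 0.02 width 7.1
55 35 mid 0.26 mean 0.14 width 7.6
65 32 mid 0.12 mean 0.13 width 6.8
75 32 mid 0.0 mean 0.01 width 6.8
85 30 mid 0.12 mean 0.12 width 6.3
95 32 mid -0.23 mean -0.22 width 6.8
105 34 mid -0.11 mean -0.11 width 7.2
115 11 mid -0.4 mean -0.35 width 5.8
```

```bash
python3 -m creep '[{"dp":[0.001,0,0],"rotation":[0,0,0],"fingers":-1},{"dp":[0.002,0,0],"rotation":[0,0,0],"fingers":-1},{"dp":[0.003,0,0],"rotation":[0,0,0],"fingers":-1},{"dp":[0.004,0,0],"rotation":[0,0,0],"fingers":-1},{"dp":[0.004,0,0],"rotation":[0,0,0],"fingers":-1},{"dp":[0.004,0,0],"rotation":[0,0,0],"fingers":-1},{"dp":[0.004,0,0],"rotation":[0,0,0],"fingers":-1},{"dp":[0.004,0,0],"rotation":[0,0,0],"fingers":-1},{"dp":[0.004,0,0],"rotation":[0,0,0],"fingers":-1},{"dp":[0.004,0,0],"rotation":[0,0,0],"fingers":-1}]'
python3 - <<'E'
from ov import *
s=status.read_state(); p,r=pose(s); x=r.as_matrix()[:,0]
m=p+.063*x; v=m-Lens; print("axial",v@D,"lateral",np.linalg.norm(v-D*(v@D)),"angle",np.degrees(np.arccos(-x@D)),np.abs(s["joint_velocities"]).max())
out=[]
for n in ("scene","side"):
    Tc=T(n); im=optics.capture(n); cv2.imwrite(f"pics/r_{n}.png",im[:,:,::-1])
a=cv2.imread("pics/r_scene.png");b=cv2.imread("pics/r_side.png")
cv2.imwrite("pics/r.png",np.hstack([cv2.resize(a[130:400,120:480],(400,300)),cv2.resize(b[90:360,160:520],(400,300))]))
c=a[140:300,150:290];e=b[130:290,220:360]
cv2.imwrite("pics/r2.png",cv2.resize(np.hstack([c,e]),None,fx=2.8,fy=2.8,interpolation=cv2.INTER_CUBIC))
E
```

```text
clock: 14.8
position: [0.5249, -0.0419, 0.182]
eef_rot: [0.655, -0.546, 0.311, 0.42]
contact_force: [-0.1, -0.1, -1.8]
width: 0.0164
axial 0.06037420714477519 lateral 0.000526292742235563 angle 0.08062956106456785 0.003276091634893337
```

View pics/r.png

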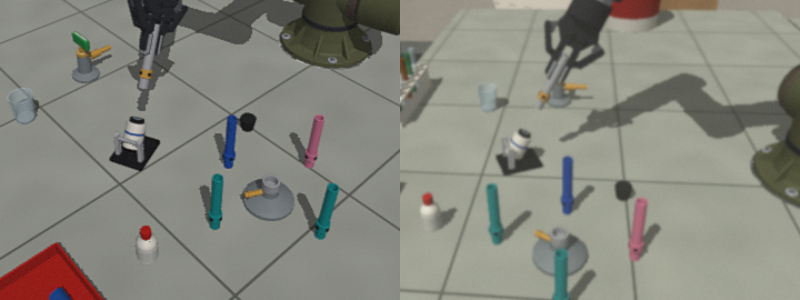

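View pics/r2.png

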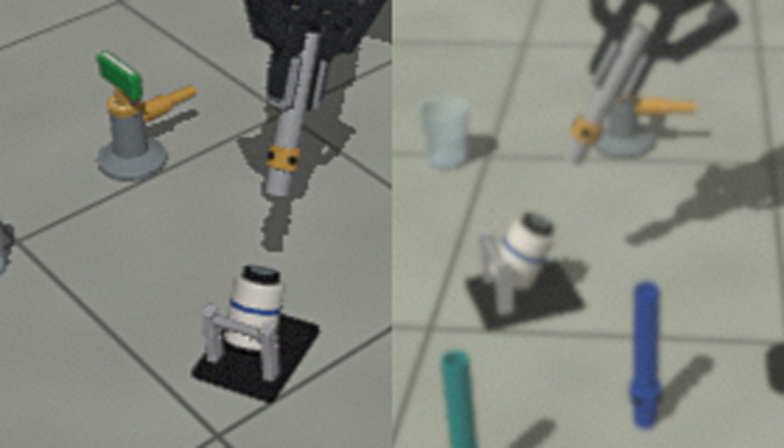

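The grey tube hangs in line above the lens: in the r2 crop its mouth is at (277,190) and the lens at (262,268), and the side crop agrees. The green handle at (118,75) lies across the outlet, and the bystanders and foot have not moved. Handing in.

```bash
python3 -c "
from bench import arm,status
print(arm.job_done()); print(status.read_state()['clock'])"
```

```text
the job is handed in; nothing more can be done
None
the job is handed in; nothing more can be done
```

I shut the gas tap first. I then lifted the steel tube straight up out of its foot and now hold it in front of the inspection camera's lens. The job was handed in at about 15 s of the 51 s allowed.

- **Gas tap:** I turned the green handle about 77°. Seen from above afterwards, it is within about 1° of square across the outlet, and it still looks shut in the last pictures.
- **Tube in front of the lens:** By my measurements the lower mouth is about 60 mm from the glass. From the measured arm pose it is about 0.5 mm off the line of sight, with the axis within 0.1° of it.
- **How far the cameras agree:** The tube outlines in the scene and side pictures, taken 4 mm before the final position, matched the tube's expected position. They showed no tilt worth correcting. The scene picture put the tube about 0.6 px (roughly 1–1.5 mm) to one side. That is within the calibration error, so I left it.
- **Grip and the other things:** The tube was still in the grip at the end. The arm was at rest and the measured force was about 2 N. The foot, beaker, bottle, stopper and camera look unmoved in the last pictures.
- **What disagreed:** The wrist camera's close-range view of the tube was up to about 3 mm off. I relied on the scene and side cameras for the final check instead.

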